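# Key on the alignment lamp and hold the mirror so the camera sees it

## Task

Take the red key from the wooden block, push it fully into the lock on top of the lamp supply, turn it clockwise to its ON stop and leave it there. Then grip the orange handle on top of the mirror post and turn the mirror until the red window of the lamp appears, reflected in the mirror, in the centre of the blue monitor camera's view; finish still gripping the handle and holding that angle, because a spring swings the mirror back when it is let go. Do not touch the mirror glass, and leave the bottles, the cuvette box and the spare post where they stand.

Things in the scene. Friction and masses are not known exactly. Their poses are not given: they have to be found in the camera images.
- key: switch key standing upright in the wooden block, blade down, 30 g. Brass blade 12 x 5 mm (its x and y), 22 mm long, tapered tip; red bow 32 mm wide (x), 10 mm thick (y), z 22 to 52 mm. Origin at the centre of the blade's tip, z up. The bow's underside is the stop: it rests on the block, and on the lock when the key is fully in. Works either way round (yaw or yaw + pi)
- key_block: fixed wooden block 80 x 55 x 35 mm with the slot that holds the key upright at its centre (slot along the block's x). Origin at the centre of its underside
- supply: lamp supply, fixed grey box 140 (x) x 200 (y) x 80 mm with a black front panel facing the robot (-x). Origin at the centre of its underside. The lock is in its top panel, 25 mm towards the front and 30 mm to +y of the centre. A white line on the panel beside the lock marks OFF, a red line marks ON
- lock_mouth (a point): centre of the key slot's mouth on the lock barrel, 83 mm above the bench, z up; it turns with the barrel. The slot runs along its x: 14 x 7 mm, 26 mm deep, with a 1.5 mm bevel. The steel barrel is 36 mm in diameter in a 52 mm steel bezel, level with it
- lock (a joint): lock barrel's turn in rad: 0 = OFF (slot along the supply's x), grows clockwise seen from above to the ON stop at 1.047 (60 degrees). It stays where it is left (friction 0.03 N m). The key has about 0.17 rad of play each way in the slot
- board: fixed aluminium optical breadboard 300 (x) x 400 (y) x 12.7 mm, origin at the centre of its underside. It carries the mirror post (axis at board x -60, y 0 mm), the monitor camera and the lamp. All optics are 75 mm above the board's top, so all sight lines are level and what counts is the mirror's turn about its upright axis
- mirror (a joint): mirror's turn in rad about its upright axis: 0 = resting on its stop, grows counterclockwise seen from above, up to 1.5. At 0 the mirror's face looks along -0.8 rad from the board's +x axis (that is, clockwise of it), at 0.8 along board +x. A spring (0.05 N m/rad, already wound by 0.5 rad at the stop) drives it back to 0 when let go
- mirror_grip (a point): grip point on the mirror's axis, in the orange handle, 153 mm above the bench. The handle is a flat upright tab 10 mm thick (point's x) and 34 mm wide (y), 135 to 163 mm above the bench; a 12 mm round stem joins it to the mirror's bracket, top 124 mm above the bench. Turns with the mirror: x is the direction in which the mirror's face looks
- mirror_glass: square mirror glass 50 x 50 x 6 mm in a black frame 62 x 62 mm under the handle, upright; its reflecting face contains the turning axis. Origin on the turning axis, at the board's top; x is the direction in which the face looks. Not to be touched
- camera_lens (a point): centre of the front of the lens of the monitor camera, a blue 40 mm cube with a black 30 mm lens on the far right of the board; it looks level and straight at the mirror's axis from 138 mm away, at -0.588 rad from the board's +x axis
- lamp: fixed alignment lamp on the far part of the board: level black tube 30 mm in diameter and 58 mm long on a post, with a red collar at the end towards the mirror. Origin at the centre of the underside of its foot, on the board
- window (a point): the marker: centre of the lamp's round red window, 23 mm in diameter, in the collar end of the tube, facing the mirror roughly (within 0.6 rad); at the height of the mirror's centre. It is 110 to 210 mm from the mirror's axis
- sight: no solid: the monitor camera's line of sight after the mirror. Origin at the centre of the mirror's face, x axis along the reflected line of sight, z up. It turns twice as far as the mirror. The camera has the window in the centre of its view when the window lies on this x axis
- amber_bottle: amber glass reagent bottle, 60 mm in diameter, 130 mm high, origin under its centre; bystander
- wash_bottle: translucent wash bottle with a blue cap, 62 mm in diameter, 190 mm high with its bent spout, origin under its centre; bystander
- cuvette_box: white cuvette box with a clear lid, 92 x 62 x 38 mm, origin under its centre; bystander
- spare_post: spare aluminium post, 25 mm in diameter, 50 mm high, standing upright on the near right of the breadboard, origin under its centre; bystander

How it is judged:
On the way, in this order (a step that is already met when the one before it is completed fails the run):
1. the key is fully in the lock (z of key in the frame of lock_mouth below -0.018 m and horizontal distance between key and lock_mouth below 0.004 m), for 0.1 s.
2. the lock is turned to ON with the key in it (all of step 1 and value of joint lock above 0.93 rad), for 0.2 s.
At the end, for the whole second after the job is handed in: Key let go, at least 18 mm deep in the lock, lock at ON (over 0.93 rad). Fingers still grip the orange handle (over 12 N, a pinch and not a mere push) and hold the mirror still (under 0.05 rad/s) where the reflected line of sight passes within 11.5 mm of the centre of the red window (all of step 2 and y of window in the frame of sight between -0.0115 and 0.0115 m and x of window in the frame of sight above 0.05 m and velocity of joint mirror between -0.05 and 0.05 rad/s and contact force between the fingers and mirror_handle above 12 N and contact force between the fingers and key below 0.1 N); the arm keeps its last pose, push and grip.
It fails at once if the mirror glass is touched (contact force between anything else and mirror_glass above 0.5 N).
It fails at once if the amber bottle is moved more than 20 mm (distance of amber_bottle from where it was at the start of the episode above 0.02 m).
It fails at once if the wash bottle is moved more than 20 mm (distance of wash_bottle from where it was at the start of the episode above 0.02 m).
It fails at once if the cuvette box is moved more than 20 mm (distance of cuvette_box from where it was at the start of the episode above 0.02 m).
It fails at once if the spare post is moved more than 20 mm (distance of spare_post from where it was at the start of the episode above 0.02 m).
It also fails if it takes over 53 s, if anything falls off the work surface, if the arm or the gripper's body presses on something with over 40 N, if the wrist force passes 120 N, or if a joint passes its speed limit or range.

## Robot

A 7-joint arm with a two-finger parallel gripper is mounted at the origin on the work surface. World frame = base frame: x ahead of the robot, y to its left, z up, the work surface at z = 0. Lengths are in m, angles in rad, forces in N, time in s.
With the tool pointing down it reaches from about 0.425 to 0.875 m from the base axis. Payload 4.7 kg.
Tool frame: the origin (TCP) lies on the mounting face of the last link; the fingertips stand 182 mm ahead of it and the grasp point (between the pads) lies ahead of it (ctrl.grip_point_offset is the z of the grasp point in the tool frame, in m); z points along the fingers, y is the line along which they close (so a half turn about z gives the same grasp; the last joint's range is limited). The gripper opens to 87 mm and grips with 3 to 60 N. Pads are 19 mm wide; open, the fingers measure 117 mm over their backs; the gripper's body (75 mm by 190 mm) begins 51 mm behind the grasp point.
Start: joints at [-1.264, 0.321, -0.07, 1.45, 0.023, 1.371, -0.057], TCP at [0.188, 0.622, 0.405] pointing down, gripper open.
Joint ranges: [-2.86, 2.86], [-0.3, 2.09], [-1.38, 1.24], [0.06, 2.45], [-1.56, 4.7], [0.09, 2.05], [-2.69, 2.69]. Speed limits (rad/s): [2.57, 2.57, 3.14, 3.14, 3.14, 3.14, 3.14].

## Interface

Orientations are given as a rotation vector (axis times angle).
In Python, from bench import ctrl gives the robot as it stands.
- The arm moves only by the tool tcp_steps, called after "Request:" as name(argument=value, ...), one argument or row to a line, values as JSON. Schema: {"type":"object","properties":{"segments":{"type":"array","items":{"type":"number"},"minItems":5,"maxItems":100},"squeeze":{"type":"number"},"only":{"type":"string"},"quiet":{"type":"boolean"},"lines":{"type":"string"}},"required":["segments"],"additionalProperties":false}. segments is one flat list of numbers that holds 1 to 20 rows one after another, with no inner brackets; each row has 5 numbers: dx, dy, dz in m, then a turn about the tool's z in rad, then the opening from 0.0 (shut) to 1.0 (fully open); each row is the pose to reach, as a shift and turn from the pose commanded when the call began, along the tool's axes at that moment; what a row does not reach only later rows make up. A row lasts 1/10 s, in which the tool goes at most 0.05 m and 0.15 rad, less where a joint would pass 70% of its speed; a pose out of reach is approached as far as the arm can. The fingers move at their own pace and stop on an object; squeeze is the grip in N (left out, the last holds). Time passes only in rows, so rows that do not move let the fingers close. The tool returns the time, the measured TCP pose, the force, the opening and the grip force at its end. only (a regular expression) keeps the lines of the reply that match it, lines (a string "A,B") keeps lines A to B, and quiet returns only ok. Input that does not fit is refused with a message, and nothing moves.
- ctrl.get_state(): the state, without advancing time (a new reading comes with each control period).
- ctrl.get_image(name): name is "scene" or "side" or "wrist"; returns (picture, depth): 400x640x3 uint8, red, green, blue; 400x640 float32, m along the optical axis (not along the pixel's ray), 0 where there is no reading.
- ctrl.camera_model(name): a dict with "vertical_fov" (degrees; the focal length in pixels is half the picture's height over the tangent of half this angle, whatever the lens; pixels are square), "cx", "cy" (the principal point, pixels), "rvec" (rotation vector, rad) and "tvec" (3), from world to camera coordinates, as OpenCV has them; the wrist camera has in their place "hand_eye" (4x4, takes a point from camera to tool coordinates, whose origin is the TCP and whose axes are the flange's). Camera axes: x right, y down, z forward; pixel columns grow to the right and rows downward; lengths in m; the calibration is good to about 2 mm. A picture is of the moment at which its call begins: read the wrist's pose just before it. camera_model takes no time and is no camera call.
- ctrl.close_job(): hands the job in; it is judged then, once.
The state is a dict: "time": time; "joint_positions": joint angles; "qd": joint speeds; "joint_torque": joint torques, N m; "position": TCP position; "tool_rot": TCP orientation; "ft_force": force on the tool from outside, world axes, zero at the start; "torque": the same for the moment, N m; "grip_width": opening from 0.0 (shut) to 1.0 (fully open); "grip_force": force on a finger pad.
Only numpy, scipy, OpenCV 4.12 (cv2) and the standard library are available. Lean on these libraries where they do the work, as an engineer would, in place of code of your own. Each camera call takes 0.05 s, during which the arm holds its last target. There are 200 camera calls.

## Working session

There is one attempt and no reset: what is moved stays moved. The work goes in short steps, Python scripts to look and compute and a tool call to move; the robot and the scene stay as the last step left them, time stands still between calls to the robot, and variables do not carry over. Pictures are saved under pics/ and viewed, at most 10 in all, crops included, and the job is handed in when it is done.

```bash
mkdir -p pics; ls
```

Create h.py:
```python
import numpy as np, cv2, pickle
from scipy.spatial.transform import Rotation as R
from bench import ctrl
def grab(name):
    s=ctrl.get_state(); im,d=ctrl.get_image(name); m=ctrl.camera_model(name)
    f=im.shape[0]/2/np.tan(np.radians(m['vertical_fov'])/2)
    if 'hand_eye' in m:
        T=np.eye(4);T[:3,:3]=R.from_rotvec(s['tool_rot']).as_matrix();T[:3,3]=s['position'];T=T@np.array(m['hand_eye'])
    else:
        T=np.eye(4);T[:3,:3]=R.from_rotvec(np.ravel(m['rvec'])).as_matrix();T[:3,3]=np.ravel(m['tvec']);T=np.linalg.inv(T)
    v,u=np.mgrid[:im.shape[0],:im.shape[1]]
    P=np.stack([(u-m['cx'])/f*d,(v-m['cy'])/f*d,d],-1)@T[:3,:3].T+T[:3,3]
    P[d==0]=np.nan
    return im,P,dict(f=f,T=T,m=m,s=s)
def save(n,im): cv2.imwrite('pics/'+n,im[...,::-1])
```

Run:
```python
from h import *
s=ctrl.get_state();print(s['time'],s['position'],s['tool_rot'],ctrl.grip_point_offset)
D={}
for n in ['scene','side','wrist']:
    D[n]=grab(n);save(n+'0.png',D[n][0]);print(n,D[n][2]['T'].round(3).tolist(),D[n][2]['m'])
pickle.dump(D,open('d0.pkl','wb'))
```

```text
pics
0.0 [0.18758425 0.62213453 0.4036816 ] [-4.58224797e-01 -3.10783976e+00  2.93840766e-03] 0.1635
scene [[-0.032, 0.858, -0.512, 1.232], [0.999, 0.021, -0.027, 0.035], [-0.012, -0.513, -0.858, 1.21], [0.0, 0.0, 0.0, 1.0]] {'vertical_fov': 48.80460894378695, 'cx': 313.2910077420971, 'cy': 192.61160433018964, 'rvec': array([ 1.89746865,  1.95207053, -0.55123274]), 'tvec': array([ 0.01894234, -0.43685835,  1.67065972])}
side [[-0.964, -0.204, 0.169, 0.387], [-0.265, 0.753, -0.602, 0.716], [-0.005, -0.626, -0.78, 1.03], [0.0, 0.0, 0.0, 1.0]] {'vertical_fov': 56.90644378729897, 'cx': 321.7560055984137, 'cy': 198.06947715736254, 'rvec': array([ 0.38223142, -2.85368776,  1.00204634]), 'tvec': array([0.56796592, 0.18430706, 1.16935283])}
wrist [[0.29, 0.92, 0.264, 0.116], [0.957, -0.278, -0.082, 0.645], [-0.002, 0.276, -0.961, 0.384], [0.0, 0.0, 0.0, 1.0]] {'vertical_fov': 60.98792206416637, 'cx': 323.79617564140443, 'cy': 202.73992850924398, 'hand_eye': array([[-1.29957337e-03, -9.61055853e-01, -2.76351149e-01,
         7.49467878e-02],
       [ 9.99999153e-01, -1.23107721e-03, -4.21341870e-04,
         8.90941652e-04],
       [ 6.47234693e-05, -2.76351463e-01,  9.61056640e-01,
         1.98772709e-02],
       [ 0.00000000e+00,  0.00000000e+00,  0.00000000e+00,
         1.00000000e+00]])}
```

View pics/scene0.png

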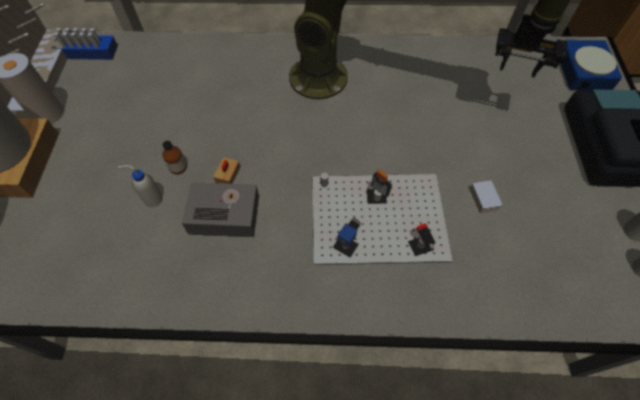

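View pics/side0.png

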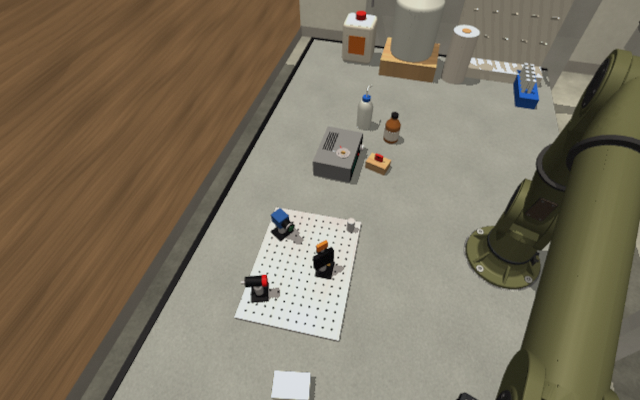

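Scene view: the key block is at about (227,170), the supply at (220,208), the orange handle at (381,176), the lamp's red collar at (421,228) and the monitor camera at (347,232). The side view shows the same layout, with the block at (377,160), the handle at (322,246) and the collar at (264,281).

Run:
```python
from h import *
D=pickle.load(open('d0.pkl','rb'))
def rect(p):
    (c,wh,a)=cv2.minAreaRect(p[:,:2].astype(np.float32)*1000);return np.round(c,1),np.round(wh,1),round(a,1)
for n in ['scene','side']:
    im,P,_=D[n]; hsv=cv2.cvtColor(im,cv2.COLOR_RGB2HSV).astype(int);H,S,V=hsv[...,0],hsv[...,1],hsv[...,2]
    x,y,z=P[...,0],P[...,1],P[...,2]
    ws=(x>.35)&(x<1.0)&(y>-.6)&(y<.45)
    def comp(mask,mn=4):
        k,L,st,_=cv2.connectedComponentsWithStats(mask.astype(np.uint8))
        return [(L==i) for i in range(1,k) if st[i,4]>=mn]
    print(n)
    for nm,mask in dict(red=((H<6)|(H>172))&(S>150)&(V>70),orange=(H>=6)&(H<16)&(S>130)&(V>70),blue=(H>100)&(H<125)&(S>130)).items():
        for c in comp(mask&ws): 
            q=P[c];print(' ',nm,len(q),np.nanmedian(q,0).round(4),'min',np.nanmin(q,0).round(3),'max',np.nanmax(q,0).round(3),np.argwhere(c).mean(0)[::-1].round())
    for nm,mask in dict(board=(z>.007)&(z<.019),suptop=(z>.073)&(z<.088),blk=(z>.029)&(z<.040),).items():
        m=cv2.morphologyEx((mask&ws).astype(np.uint8),cv2.MORPH_OPEN,np.ones((3,3)))
        for c in comp(m,25): print(' ',nm,c.sum(),*rect(P[c]),np.median(z[c]).round(4))
```

```text
scene
  red 23 [ 0.4507 -0.2847  0.0649] min [ 0.437 -0.291  0.061] max [ 0.463 -0.28   0.071] [224. 164.]
  red 38 [0.6738 0.305  0.1035] min [0.666 0.294 0.092] max [0.682 0.319 0.11 ] [422. 227.]
  orange 128 [ 0.4396 -0.449   0.0946] min [ 0.42  -0.476  0.079] max [ 0.453 -0.428  0.11 ] [170. 155.]
  orange 64 [ 0.445  -0.2845  0.039 ] min [ 0.41  -0.304  0.033] max [ 0.471 -0.275  0.068] [225. 166.]
  orange 9 [ 0.4284 -0.2542  0.0351] min [ 0.422 -0.259  0.031] max [ 0.432 -0.251  0.04 ] [236. 164.]
  orange 31 [ 0.4687 -0.2636  0.0361] min [ 0.437 -0.274  0.03 ] max [ 0.492 -0.253  0.042] [232. 174.]
  orange 58 [0.5384 0.195  0.1591] min [0.524 0.182 0.145] max [0.549 0.206 0.168] [382. 174.]
  orange 5 [ 0.4868 -0.2898  0.033 ] min [ 0.485 -0.294  0.029] max [ 0.488 -0.283  0.036] [223. 179.]
  blue 73 [ 0.5498 -0.508   0.1477] min [ 0.533 -0.525  0.139] max [ 0.565 -0.496  0.153] [137. 175.]
  blue 187 [0.7023 0.0977 0.1092] min [0.674 0.076 0.103] max [0.726 0.12  0.114] [347. 233.]
  board 9258 [594.7 199.3] [304.9 400.8] 2.5 0.0142
  suptop 27 [ 445.7 -439.8] [ 8.1 24. ]
[... 478 characters left out ...]
 16 [ 0.4241 -0.4251  0.0114] min [ 0.397 -0.438  0.006] max [ 0.446 -0.418  0.017] [390. 141.]
  orange 20 [ 0.4565 -0.2802  0.0389] min [ 0.432 -0.301  0.029] max [ 0.465 -0.274  0.061] [377. 159.]
  orange 72 [0.5325 0.2017 0.1529] min [0.52  0.188 0.12 ] max [0.545 0.216 0.163] [322. 246.]
  blue 38 [ 0.5448 -0.5     0.1428] min [ 0.533 -0.518  0.134] max [ 0.56  -0.49   0.149] [366.  98.]
  blue 186 [0.6947 0.1073 0.1056] min [0.671 0.08  0.078] max [0.719 0.131 0.111] [279. 217.]
  board 9676 [595.  202.1] [300.4 402. ] 2.9 0.0116
  suptop 48 [ 420.4 -429. ] [51.7 18.2] 10.8 0.0816
  suptop 1448 [ 599.8 -270.7] [207.8 143.9] 88.6 0.0784
  blk 175 [ 447.5 -280.3] [58.8 80.3] 72.9 0.0331
```

View pics/wrist0.png

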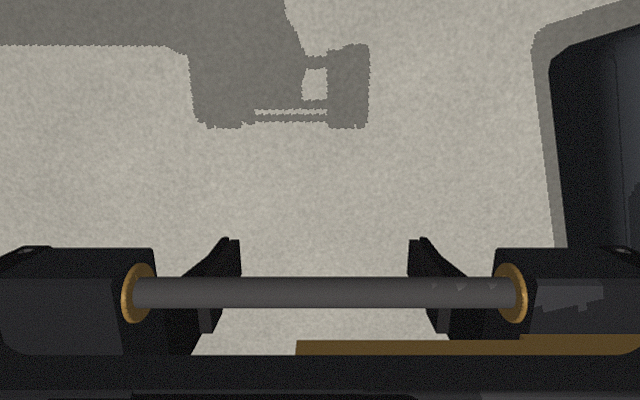

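Both cameras agree: key at about (0.448,-0.281), lock at about (0.575,-0.243), mirror axis at about (0.535,0.197). The wrist view shows only the fingers and bare bench. I'll move to a viewpoint over the block and lock.

Request:
tcp_steps(
  segments=[-0.5, -0.24, 0, 0, 1, -0.5, -0.24, 0, 0, 1, -0.5, -0.24, 0, 0, 1, -0.5, -0.24, 0, 0, 1, -0.5, -0.24, 0, 0, 1, -0.5, -0.24, 0, 0, 1, -0.5, -0.24, 0, 0, 1, -0.5, -0.24, 0, 0, 1, -0.5, -0.24, 0, 0, 1, -0.5, -0.24, 0, 0, 1, -0.614, -0.746, 0, 0, 1, -0.614, -0.746, 0, 0, 1, -0.614, -0.746, 0, 0, 1, -0.614, -0.746, 0, 0, 1, -0.614, -0.746, 0, 0, 1, -0.614, -0.746, 0, 0, 1, -0.614, -0.746, 0, 0, 1, -0.614, -0.746, 0, 0, 1, -0.614, -0.746, 0, 0, 1, -0.614, -0.746, 0, 0, 1],
)

```text
time: 2.15
position: [0.5594, -0.2167, 0.4048]
tool_rot: [0.458, 3.108, 0.001]
ft_force: [0.3, 0.5, -0.8]
grip_width: 1.003
grip_force: 0.0
```

Request:
tcp_steps(
  segments=[-0.05, -0.05, 0, 0, 1],
)

```text
time: 2.25
position: [0.5811, -0.2628, 0.4055]
tool_rot: [-0.464, -3.107, -0.0]
ft_force: [0.4, 0.3, 0.2]
grip_width: 0.999
grip_force: 0.0
```

```bash
python3 -c "
from bench import ctrl;s=ctrl.get_state();print(s)"
```

```text
{'time': 2.25, 'joint_positions': array([-0.07743076,  0.3237851 ,  0.5840038 ,  1.50282528, -0.18014219,
        1.36927518,  1.79329905]), 'qd': array([ 0.70242162,  0.98193246,  0.16189601, -1.05859569, -0.5904987 ,
        0.21014316,  0.85615577]), 'joint_torque': array([ -2.72574373, -47.9439497 ,   5.65246671, -25.30178726,
         0.85924074,   0.12015454,  -0.83037794]), 'position': array([ 0.58108735, -0.26277755,  0.40552623]), 'tool_rot': array([-4.63653628e-01, -3.10697769e+00, -3.20123014e-04]), 'ft_force': array([0.38185863, 0.25904008, 0.17998141]), 'torque': array([-0.01654643, -0.03547859, -0.00980285]), 'grip_force': 0.0, 'grip_width': 0.998609511966359}
```

Request:
tcp_steps(
  segments=[0.02, 0, 0, 0, 1, 0.02, 0, 0, 0, 1, 0.02, 0, 0, 0, 1],
)

```text
time: 2.55
position: [0.5645, -0.2527, 0.4049]
tool_rot: [0.457, 3.108, 0.001]
ft_force: [0.9, 0.6, 0.4]
grip_width: 0.999
grip_force: 0.0
```

Run:
```python
from h import *
D=grab('wrist');save('w1.png',D[0]);pickle.dump(D,open('w1.pkl','wb'))
im,P,i=D; hsv=cv2.cvtColor(im,cv2.COLOR_RGB2HSV).astype(int);H,S,V=hsv[...,0],hsv[...,1],hsv[...,2]
x,y,z=P[...,0],P[...,1],P[...,2]
m=((H<6)|(H>172))&(S>150)&(z>.055)&(z<.075)&(x<.5)
for lab,m in dict(redtop=m,block=(z>.030)&(z<.040)&(x<.52),sup=(z>.075)&(z<.086)).items():
    q=P[m];print(lab,m.sum(),cv2.minAreaRect(q[:,:2].astype(np.float32)*1000),np.median(q,0).round(4),np.argwhere(m).mean(0)[::-1])
```

```text
redtop 426 ((448.26568603515625, -283.5858154296875), (9.232918739318848, 30.79331398010254), 74.02257537841797) [ 0.4484 -0.2829  0.0644] [251.86150235  72.86619718]
block 5084 ((450.2450256347656, -242.89602661132812), (122.18891143798828, 543.3477783203125), 1.9437657594680786) [ 0.4468 -0.2829  0.0351] [259.34343037  73.76888277]
sup 25859 ((564.5532836914062, -344.8501281738281), (366.9949951171875, 212.83834838867188), 62.94418716430664) [ 0.5777 -0.2661  0.0802] [303.53563556 207.8264434 ]
```

View pics/w1.png

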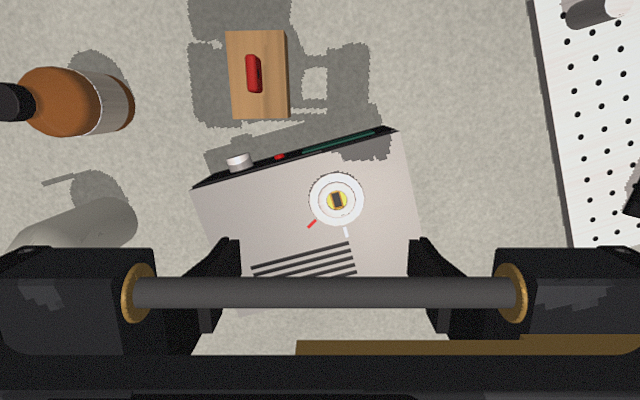

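The view shows the key bow at (253,73), standing in the block. The lock slot is at (336,199), with the white OFF line at (345,231) and the red ON line at (311,224). Next I'll measure the lock centre and the slot yaw.

Run:
```python
from h import *
im,P,i=pickle.load(open('w1.pkl','rb')); m=i['m'];T=i['T'];f=i['f']
def ray(u,v,z):
    d=T[:3,:3]@np.array([(u-m['cx'])/f,(v-m['cy'])/f,1]);return (T[:3,3]+d*(z-T[2,3])/d[2])[:2]
x,y,z=P[...,0],P[...,1],P[...,2]
g=im.astype(int); hsv=cv2.cvtColor(im,cv2.COLOR_RGB2HSV).astype(int)
c=im[168:238,298:378]; cv2.imwrite('pics/lockcrop.png',cv2.resize(c[...,::-1],None,fx=7,fy=7,interpolation=0))
# bezel: bright/yellow
b=np.zeros(im.shape[:2],bool);b[165:230,300:372]=True
bez=b&(g.min(2)>215)
k,L,st,ce=cv2.connectedComponentsWithStats(bez.astype(np.uint8));j=1+np.argmax(st[1:,4]);print(st[j])
cn=max(cv2.findContours((L==j).astype(np.uint8),0,1)[0],key=len)
e=cv2.fitEllipse(cn);print('bezel',e,ray(*e[0],.083))
dark=np.zeros_like(b);dark[185:215,322:352]=True;dark&=g.max(2)<120
cn=np.argwhere(dark)[:,::-1].astype(np.float32);r=cv2.minAreaRect(cn);print('slot',r,dark.sum(),ray(*cn.mean(0),.083))
q=np.array([ray(*p,.083) for p in cn])*1000;print(cv2.minAreaRect(q.astype(np.float32)))
q=np.array([ray(*p,.080) for p in [(345,231)]]);print('off',q)
top=(z>.076)&(z<.086)&(x>.5)&(x<.7)&(np.indices(b.shape)[0]<235)
p=P[top];r=cv2.minAreaRect(p[:,:2].astype(np.float32)*1000);print('sup',r,cv2.boxPoints(r))
# front edge line
ed=[]
for col in range(215,385,5):
    rows=np.where(top[:,col])[0]
    if len(rows): ed.append(P[rows[0]+1,col,:2])
l=cv2.fitLine(np.array(ed,np.float32),cv2.DIST_HUBER,0,.001,.001).ravel();print('front',l,np.arctan2(l[1],l[0]))
s=i['s'];Rm=R.from_rotvec(s['tool_rot']).as_matrix();print('toolx yaw',np.arctan2(Rm[1,0],Rm[0,0]),s['position'])
```

```text
[ 310  173   54   53 1656]
bezel ((336.41351318359375, 199.14981079101562), (51.35612487792969, 53.11655044555664), 84.7760009765625) [ 0.57642325 -0.24296479]
slot ((336.3773498535156, 199.3207244873047), (13.736054420471191, 6.593306064605713), 74.05460357666016) 93 [ 0.57658902 -0.24305904]
((576.5874633789062, -243.08999633789062), (6.046668529510498, 13.198710441589355), 88.61092376708984)
off [[ 0.61001125 -0.24405924]]
sup ((535.8902587890625, -332.3592834472656), (357.57470703125, 99.22064208984375), 73.3275375366211) [[ 437.0714  -489.39728]
 [ 532.12085 -517.8637 ]
 [ 634.7091  -175.32129]
 [ 539.65967 -146.85486]]
front [ 0.02102919  0.99977887  0.52996767 -0.27446458] 1.5497656
toolx yaw 2.8495306048855804 [ 0.56451644 -0.25267405  0.40485493]
```

View pics/lockcrop.png

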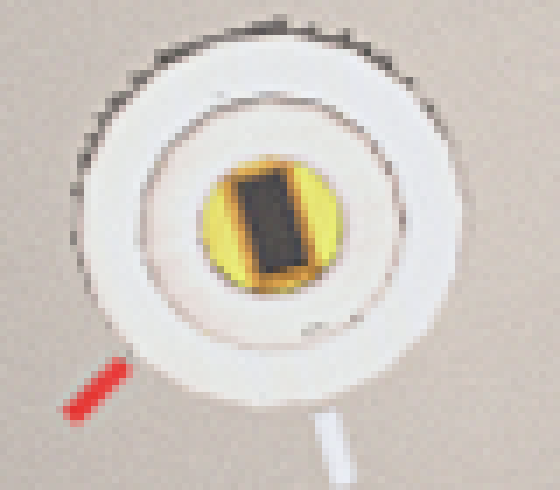

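Lock measured at (0.5765,-0.2430) with slot yaw -0.022, which fits the given 25/30 mm offsets from the supply centre. The key is at (0.4483,-0.2833) with yaw -0.28. Now I'll go above the key.

Request:
tcp_steps(
  segments=[0.1025, -0.0628, 0, -0.013, 1, 0.1025, -0.0628, 0.05, -0.013, 1, 0.1025, -0.0628, 0.1, -0.013, 1, 0.1025, -0.0628, 0.1, -0.013, 1, 0.1025, -0.0628, 0.1, -0.013, 1, 0.1025, -0.0628, 0.1, -0.013, 1],
)

```text
time: 3.2
position: [0.4492, -0.283, 0.3064]
tool_rot: [0.435, 3.108, 0.001]
ft_force: [0.7, -0.0, 0.5]
grip_width: 1.0
grip_force: 0.0
```

Add to h.py:
```python
def go(x,y,z,yaw):
    """tool-axis shift from the measured pose to TCP x,y,z with tool-x yaw (mod pi)"""
    s=ctrl.get_state();M=R.from_rotvec(s['tool_rot']).as_matrix()
    d=M.T@(np.array([x,y,z])-s['position']);w=np.arctan2(M[1,0],M[0,0])
    t=-((yaw-w+np.pi/2)%np.pi-np.pi/2)
    print('t',s['time'],'pos',s['position'].round(4),'yaw',w.round(4),'qd',abs(s['qd']).max().round(3),'tilt',(-M[2,2]).round(5),'move',d.round(4),'turn',round(t,4),'q7',s['joint_positions'][6].round(3))
```

```bash
python3 -c "
from h import *
go(.4483,-.2833,.2195,-.279)"
```

```text
t 3.2 pos [ 0.4492 -0.283   0.3064] yaw 2.8635 qd 0.045 tilt 0.99999 move [ 0.0011 -0.0006  0.0869] turn 0.0009 q7 1.895
```

Request:
tcp_steps(
  segments=[0.001, -0.0005, 0.05, 0, 0.6, 0.001, -0.0005, 0.086, 0, 0.6, 0.001, -0.0005, 0.086, 0, 0.6, 0.001, -0.0005, 0.086, 0, 0.6, 0.001, -0.0005, 0.086, 0, 0, 0.001, -0.0005, 0.086, 0, 0, 0.001, -0.0005, 0.086, 0, 0, 0.001, -0.0005, 0.086, 0, 0, 0.001, -0.0005, 0.086, 0, 0, 0.001, -0.0005, 0.086, 0, 0],
  squeeze=35,
)

```text
time: 4.2
position: [0.447, -0.2839, 0.2188]
tool_rot: [0.438, 3.111, 0.0]
ft_force: [-0.0, -0.4, 0.3]
grip_width: 0.173
grip_force: 0.0
```

```bash
python3 -c "
from h import *
go(.4483,-.2833,.2195,-.279)"
```

```text
t 4.2 pos [ 0.447  -0.2839  0.2188] yaw 2.8618 qd 0.002 tilt 1.0 move [-0.0011  0.001  -0.0007] turn -0.0008 q7 1.967
```

Request:
tcp_steps(
  segments=[0, 0, 0, 0, 0, 0, 0, 0, 0, 0, 0, 0, 0, 0, 0],
)

```text
time: 4.5
position: [0.447, -0.284, 0.2188]
tool_rot: [-0.438, -3.111, -0.0]
ft_force: [-0.3, -0.2, 1.7]
grip_width: 0.112
grip_force: 35.0
```

Request:
tcp_steps(
  segments=[0, 0, -0.05, 0, 0, 0, 0, -0.095, 0, 0, 0, 0, -0.095, 0, 0, 0, 0, -0.095, 0, 0, 0, 0, -0.095, 0, 0],
)

```text
time: 5.0
position: [0.4465, -0.2835, 0.3125]
tool_rot: [-0.438, -3.109, -0.001]
ft_force: [1.0, -0.3, -1.0]
grip_width: 0.11
grip_force: 35.0
```

```bash
python3 -c "
from h import *
go(.5754,-.2430,.3055,-.022)"
```

```text
t 5.0 pos [ 0.4465 -0.2835  0.3125] yaw 2.862 qd 0.014 tilt 1.0 move [-0.1127  0.0745  0.0068] turn -0.2576 q7 1.892
```

Request:
tcp_steps(
  segments=[-0.1127, 0.0745, 0.002, -0.2576, 0, -0.1127, 0.0745, 0.002, -0.2576, 0, -0.1127, 0.0745, 0.002, -0.2576, 0, -0.1127, 0.0745, 0.002, -0.2576, 0, -0.1127, 0.0745, 0.002, -0.2576, 0, -0.1127, 0.0745, 0.002, -0.2576, 0],
)

```text
time: 5.6
position: [0.5745, -0.2443, 0.3104]
tool_rot: [-0.038, -3.138, -0.0]
ft_force: [-0.4, 0.1, 0.3]
grip_width: 0.112
grip_force: 35.0
```

Run:
```python
from h import *
go(.5754,-.2430,.3055,-.022)
D=grab('wrist');pickle.dump(D,open('w2.pkl','wb'))
a=D[0][100:400,160:500];S=[grab(n) for n in('scene','side')];pickle.dump(S,open('s2.pkl','wb'))
b=[cv2.resize(S[0][0][165:245,160:280],(400,267)),cv2.resize(S[1][0][110:190,300:420],(400,267))]
save('w2.png',np.vstack([cv2.resize(a,(380,335)) if 0 else np.hstack([a,np.zeros((300,460,3),np.uint8)]),np.hstack(b)]))
```

```text
t 5.6 pos [ 0.5745 -0.2443  0.3104] yaw 3.1176 qd 0.019 tilt 1.0 move [-0.0009  0.0014  0.0049] turn -0.002 q7 2.058
```

View pics/w2.png

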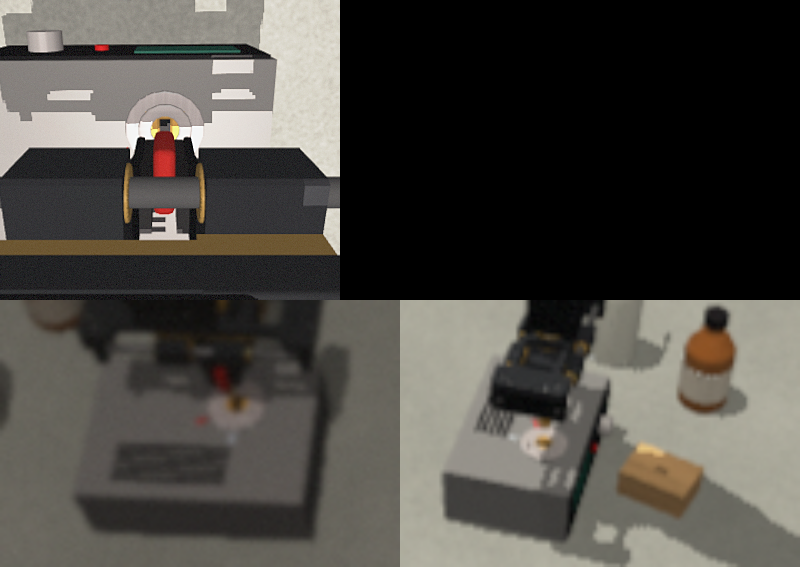

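The wrist crop shows the red bow held upright between the pads at about (325,245), directly in front of the slot at about (325,225). I'll check the bow and bezel in the tool frame.

Run:
```python
from h import *
from scipy.optimize import least_squares
im,P,i=pickle.load(open('w2.pkl','rb')); s=i['s'];M=R.from_rotvec(s['tool_rot']).as_matrix();m=i['m'];T=i['T'];f=i['f']
Q=(P-s['position'])@M
hsv=cv2.cvtColor(im,cv2.COLOR_RGB2HSV).astype(int);H,S,V=hsv[...,0],hsv[...,1],hsv[...,2]
red=((H<6)|(H>172))&(S>150)&(V>60)&(abs(Q[...,1])<.03)&(Q[...,2]<.2)
q=Q[red];print('bow tool min/max',np.percentile(q,[2,50,98],axis=0).round(4).tolist(),len(q))
for row in range(228,300,8):
    c=np.where(red[row])[0]
    if len(c): print(row,c.min(),c.max(),Q[row,c,0].mean().round(4),Q[row,c,1].min().round(4),Q[row,c,1].max().round(4),Q[row,c,2].mean().round(4))
def ray(u,v,z):
    d=T[:3,:3]@np.array([(u-m['cx'])/f,(v-m['cy'])/f,1]);return T[:3,3]+d*(z-T[2,3])/d[2]
g=im[...].astype(int)
# outer bezel edge: strongest depth/intensity step along rays from predicted centre
e=cv2.GaussianBlur(cv2.cvtColor(im,cv2.COLOR_RGB2GRAY),(3,3),0).astype(float)
K=np.linalg.inv(T);c0=np.array([.5765,-.243,.083]);pts=[]
def proj(p):
    p=K[:3,:3]@p+K[:3,3];return f*p[0]/p[2]+m['cx'],f*p[1]/p[2]+m['cy']
print('slot centre predicted px',proj(c0))
for a in np.radians(np.arange(100,262,4)):
    rr=np.arange(.022,.030,.0002);v=[]
    for r in rr:
        u,w=proj(c0+r*np.array([np.cos(a),np.sin(a),0]));v.append(cv2.getRectSubPix(e.astype(np.float32),(1,1),(u,w))[0,0])
    gd=abs(np.gradient(np.array(v)));k=gd.argmax()
    if gd[k]>1.5: pts.append(c0[:2]+rr[k]*np.array([np.cos(a),np.sin(a)]))
pts=np.array(pts);r=least_squares(lambda p:np.hypot(*(pts-p[:2]).T)-.026,c0[:2],loss='soft_l1',f_scale=.0005);print('lock fit',r.x.round(4),len(pts),np.median(abs(r.fun)).round(5))
print('lock in tool',((np.append(r.x,.083)-s['position'])@M).round(4), 'prior',((c0-s['position'])@M).round(4))
```

```text
bow tool min/max [[-0.0153, -0.0042, 0.1026], [0.0114, 0.0007, 0.1554], [0.0315, 0.0056, 0.1781]] 1070
236 316 332 0.0138 -0.0032 0.0046 0.1735
244 314 334 0.0139 -0.004 0.0054 0.1634
252 314 335 0.0132 -0.0037 0.0058 0.1562
260 313 335 0.0101 -0.0042 0.0055 0.1548
268 313 335 0.0063 -0.0042 0.0056 0.1547
276 313 334 0.0319 -0.0022 0.0033 0.0998
slot centre predicted px (np.float64(325.0979041926143), np.float64(228.94380892750718))
lock fit [ 0.5775 -0.2433] 41 0.00026
lock in tool [-0.0037  0.0011  0.2274] prior [-0.0026  0.0014  0.2274]
```

Request:
tcp_steps(
  segments=[-0.0015, 0.0004, 0.012, -0.003, 0, -0.0015, 0.0004, 0.016, -0.003, 0, -0.0015, 0.0004, 0.016, -0.003, 0, -0.0015, 0.0004, 0.016, -0.003, 0],
)

```text
time: 6.15
position: [0.5773, -0.2431, 0.2955]
tool_rot: [-0.03, -3.141, -0.0]
ft_force: [0.3, 1.3, 0.5]
grip_width: 0.114
grip_force: 35.0
```

```bash
python3 -c "
from h import *
p=pickle.load(open('w2.pkl','rb'))[2]['s'];M=R.from_rotvec(p['tool_rot']).as_matrix()
go(*(p['position']+M@[-.0015,.0004,.0429]),-.0215)"
```

```text
t 6.15 pos [ 0.5773 -0.2431  0.2955] yaw 3.1224 qd 0.01 tilt 1.0 move [ 0.0013 -0.0009  0.028 ] turn 0.0023 q7 2.066
```

Request:
tcp_steps(
  segments=[0.0013, -0.0009, 0, 0.002, 0, 0.0013, -0.0009, 0.004, 0.002, 0, 0.0013, -0.0009, 0.008, 0.002, 0, 0.0013, -0.0009, 0.011, 0.002, 0, 0.0013, -0.0009, 0.011, 0.002, 0],
)

```text
time: 6.65
position: [0.5761, -0.244, 0.2852]
tool_rot: [0.033, 3.141, 0.0]
ft_force: [-1.8, 0.8, 4.2]
grip_width: 0.107
grip_force: 35.0
```

```bash
python3 -c "
from h import *
p=pickle.load(open('w2.pkl','rb'))[2]['s'];M=R.from_rotvec(p['tool_rot']).as_matrix()
go(*(p['position']+M@[-.0015,.0004,.0429]),-.0215)"
```

```text
t 6.65 pos [ 0.5761 -0.244   0.2852] yaw 3.1204 qd 0.003 tilt 1.0 move [0.0003 0.0001 0.0178] turn 0.0003 q7 2.071
```

Request:
tcp_steps(
  segments=[0, 0, 0.004, 0, 0, 0, 0, 0.008, 0, 0, 0, 0, 0.012, 0, 0, 0, 0, 0.012, 0, 0],
)

```text
time: 7.05
position: [0.5755, -0.2438, 0.2715]
tool_rot: [-0.033, -3.139, -0.001]
ft_force: [-2.1, -0.3, -1.4]
grip_width: 0.112
grip_force: 35.0
```

Request:
tcp_steps(
  segments=[0, 0, 0.004, 0, 0, 0, 0, 0.0065, 0, 0, 0, 0, 0.0065, 0, 0, 0, 0, 0.0065, 0, 0],
)

```text
time: 7.45
position: [0.5755, -0.2442, 0.2671]
tool_rot: [-0.034, -3.14, -0.001]
ft_force: [-5.3, 0.4, 8.8]
grip_width: 0.114
grip_force: 35.0
```

Request:
tcp_steps(
  segments=[0, 0.0002, 0, 0.15, 0, 0, 0.0004, 0, 0.3, 0, -0.0001, 0.0006, 0, 0.45, 0, -0.0002, 0.0008, 0, 0.6, 0, -0.0004, 0.001, 0, 0.75, 0, -0.0006, 0.0012, 0, 0.9, 0, -0.0007, 0.0013, 0, 1.03, 0, -0.0008, 0.0013, 0, 1.1, 0, -0.0009, 0.0014, 0, 1.17, 0, -0.001, 0.0014, 0, 1.22, 0, -0.001, 0.0014, 0, 1.22, 0, -0.001, 0.0014, 0, 1.22, 0],
)

```text
time: 8.65
position: [0.5765, -0.243, 0.2671]
tool_rot: [-1.826, -2.554, 0.001]
ft_force: [-6.6, 1.0, 9.9]
grip_width: 0.114
grip_force: 35.0
```

```bash
python3 -c "
from h import *
go(.5754,-.2430,.2671,-.022);print(ctrl.get_state()['torque'])"
```

```text
t 8.65 pos [ 0.5765 -0.243   0.2671] yaw 1.9001 qd 0.002 tilt 1.0 move [ 0.0003 -0.001  -0.    ] turn -1.2195 q7 0.948
[0.35623865 1.69828231 0.00617655]
```

Request:
tcp_steps(
  segments=[0, 0, 0, 0.04, 0, 0, 0, 0, 0.08, 0, 0, 0, 0, 0.08, 0, 0, 0, 0, 0.08, 0],
)

```text
time: 9.05
position: [0.5764, -0.2429, 0.2671]
tool_rot: [-1.926, -2.479, 0.001]
ft_force: [-7.8, 1.4, 9.5]
grip_width: 0.115
grip_force: 35.0
```

```bash
python3 -c "
from h import *
go(.5754,-.2430,.2671,-.022);print(ctrl.get_state()['torque'])"
```

```text
t 9.05 pos [ 0.5764 -0.2429  0.2671] yaw 1.8204 qd 0.002 tilt 1.0 move [ 0.0002 -0.001  -0.    ] turn -1.2992 q7 0.875
[0.35321169 1.8180887  0.18965855]
```

The torque step to 0.19 N m shows the lock at its ON stop. I'll release, rise and look.

Request:
tcp_steps(
  segments=[0, 0, 0, 0, 0.5, 0, 0, 0, 0, 0.5, 0, 0, 0, 0, 0.5, 0, 0, 0, 0, 0.5, 0, 0, -0.05, 0, 0.5, 0, 0, -0.1, 0, 0.5, -0.05, 0, -0.13, 0, 0.5, -0.06, 0, -0.13, 0, 0.5, -0.06, 0, -0.13, 0, 0.5],
)

```text
time: 9.95
position: [0.5916, -0.3038, 0.3978]
tool_rot: [1.93, 2.474, -0.002]
ft_force: [-0.2, 0.4, -0.7]
grip_width: 0.5
grip_force: 0.0
```

Run:
```python
from h import *
go(.5354,.197,.3665,.818)
D=grab('wrist');pickle.dump(D,open('w3.pkl','wb'));save('w3.png',D[0])
im,P,i=D;x,y,z=np.moveaxis(P,-1,0);hsv=cv2.cvtColor(im,cv2.COLOR_RGB2HSV).astype(int)
m=((hsv[...,0]<6)|(hsv[...,0]>172))&(hsv[...,1]>150)&(z>.085)&(z<.14)&(np.hypot(x-.5765,y+.243)<.04)
q=P[m];t=q[q[:,2]>np.percentile(q[:,2],90)-.004];print(np.percentile(q[:,2],[5,50,90,98]).round(4),t.mean(0).round(4),cv2.minAreaRect(t[:,:2].astype(np.float32)*1000))
```

```text
t 9.95 pos [ 0.5916 -0.3038  0.3978] yaw 1.8166 qd 0.067 tilt 0.99999 move [0.4995 0.0673 0.0294] turn 0.9986 q7 0.916
[0.1109 0.1128 0.1138 0.1144] [ 0.5768 -0.2427  0.1127] ((576.857421875, -242.9460906982422), (9.31966781616211, 30.386192321777344), 19.27426528930664)
```

View pics/w3.png

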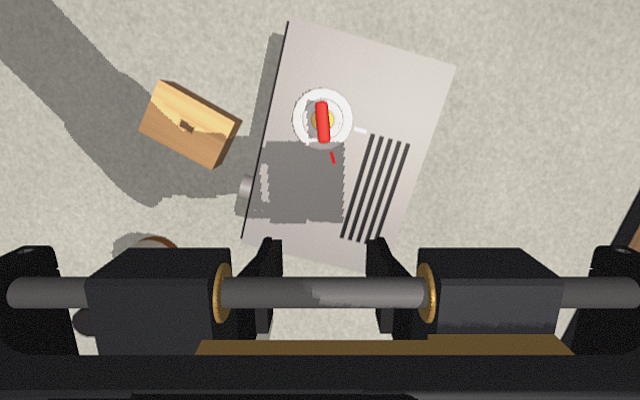

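The key stands fully in the lock (bow top 113 mm) at (322,120), aligned with the red ON line. Now over to the breadboard.

Request:
tcp_steps(
  segments=[0.5, 0.155, -0.03, 1, 0.6, 0.5, 0.155, -0.03, 1, 0.6, 0.5, 0.155, -0.03, 1, 0.6, 0.5, 0.155, -0.03, 1, 0.6, 0.5, 0.155, -0.03, 1, 0.6, 0.5, 0.155, -0.03, 1, 0.6, 0.5, 0.155, -0.03, 1, 0.6, 0.5, 0.155, -0.03, 1, 0.6, 0.5, 0.155, -0.03, 1, 0.6, 0.5, 0.155, -0.03, 1, 0.6, 0.5, 0.155, -0.03, 1, 0.6, 0.5, 0.155, -0.03, 1, 0.6, 0.5, 0.155, -0.03, 1, 0.6, 0.5, 0.155, -0.03, 1, 0.6],
)

```text
time: 11.4
position: [0.6182, 0.2211, 0.4256]
tool_rot: [2.881, 1.251, -0.002]
ft_force: [-0.7, -0.9, -0.3]
grip_width: 0.598
grip_force: 0.0
```

Run:
```python
from h import *
go(.5354,.197,.3665,.818)
D=grab('wrist');pickle.dump(D,open('w4.pkl','wb'));save('w4.png',D[0])
```

```text
t 11.4 pos [0.6182 0.2211 0.4256] yaw 0.8193 qd 0.018 tilt 1.0 move [-0.0741 -0.044   0.0592] turn 0.0013 q7 -0.892
```

View pics/w4.png

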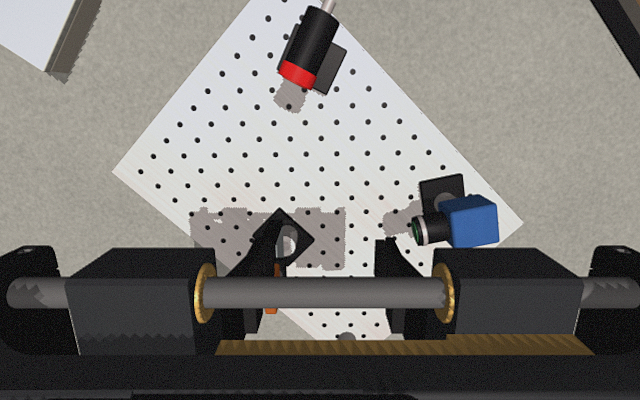

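The red collar end is at (297,76), the black tube above it, the monitor lens at (418,230), and board corners are at (113,172) and (522,222). I'll compute the window, lens and axis positions.

Run:
```python
from h import *
im,P,i=pickle.load(open('w4.pkl','rb'));m=i['m'];T=i['T'];f=i['f']
def ray(u,v,z):
    d=T[:3,:3]@np.array([(u-m['cx'])/f,(v-m['cy'])/f,1]);return (T[:3,3]+d*(z-T[2,3])/d[2])[:2]
x,y,z=np.moveaxis(P,-1,0);hsv=cv2.cvtColor(im,cv2.COLOR_RGB2HSV).astype(int)
H,S,V=np.moveaxis(hsv,-1,0);v,u=np.mgrid[:400,:640]
cl,cr=ray(113,172,.0127),ray(522,222,.0127);c=(cl+cr)/2;d=cr-cl
print('corners',cl,cr,'len',np.hypot(*d),'centre',c,'yaw',np.arctan2(d[1],d[0])-np.arctan2(-.4,.3))
tube=(z>.094)&(v<100)&(u>270)&(u<345); q=P[tube]
red=((H<6)|(H>172))&(S>150)&(u>270)&(u<345)&(v<100)
r=P[red&(z>.07)];print('tube',len(q),'z',np.percentile(q[:,2],[50,98]).round(4),'red z',np.percentile(r[:,2],[5,50,98]).round(4))
rect=cv2.minAreaRect(q[:,:2].astype(np.float32)*1000);print(rect)
l=cv2.fitLine(q[:,:2].astype(np.float32),cv2.DIST_L2,0,.001,.001).ravel()
ax=l[:2].astype(float); 
if ax@(np.array([.535,.197])-l[2:])<0: ax=-ax
nrm=np.array([-ax[1],ax[0]]);tt=(q[:,:2])@ax; ss=q[:,:2]@nrm
smid=(np.percentile(ss,1)+np.percentile(ss,99))/2
rt=r[:,:2]@ax; end=np.percentile(rt,98);print('axis yaw',np.arctan2(ax[1],ax[0]),'len',np.ptp(tt),'wid',np.percentile(ss,[1,99]),'mid/mean',smid,ss.mean(),'red t',np.percentile(rt,[2,50,98,99.5]))
W=end*ax+smid*nrm;print('window',W)
bl=P[(H>100)&(H<125)&(S>120)&(z>.10)&(z<.115)];print('cube top',cv2.minAreaRect(bl[:,:2].astype(np.float32)*1000),np.median(bl[:,2]))
# lens top ridge between cube & mirror
ln=P[(z>.085)&(u>405)&(u<445)&(v>200)&(v<250)&(S<200)&~((H>100)&(H<125)&(S>120))];print('lens',len(ln),cv2.minAreaRect(ln[:,:2].astype(np.float32)*1000))
o=P[(H>4)&(H<18)&(S>150)&(z>.12)&(z<.17)&(v<330)];print('handle',len(o),np.nanmedian(o,0),cv2.minAreaRect(o[:,:2].astype(np.float32)*1000))
for C,yaw in((c,np.arctan2(d[1],d[0])-np.arctan2(-.4,.3)),(np.array([.595,.2007]),.047)):
    A=C-.06*np.array([np.cos(yaw),np.sin(yaw)]);w=W-A;lens=A+.138*np.array([np.cos(yaw-.588),np.sin(yaw-.588)])
    az=np.arctan2(w[1],w[0]);print('axis',A,'lens exp',lens,'win dist',np.hypot(*w),'az',az,'mirror',(az-yaw-.588)/2+.8,'face world',(az+yaw-.588)/2)
```

```text
corners [0.43839534 0.39081955] [0.7535471  0.01049867] len 0.49392773240844884 centre [0.59597122 0.20065911] yaw 0.048465087205259105
tube 2575 z [0.1014 0.1042] red z [0.0931 0.1017 0.1049]
((696.1159057617188, 321.7981262207031), (68.85033416748047, 30.01978302001953), 21.33763885498047)
axis yaw -2.778312499008525 len 0.06887077905506789 wid [-0.06651482 -0.03932504] mid/mean -0.05291992862207771 -0.0525072191795472 red t [-0.74388264 -0.73743422 -0.73096571 -0.73061737]
window [0.66445547 0.30920915]
cube top ((683.432861328125, 189.88522338867188), (186.04714965820312, 217.44403076171875), 33.432586669921875) 0.10766968195733145
lens 955 ((675.890869140625, 165.03497314453125), (121.98191833496094, 39.922359466552734), 80.11235809326172)
handle 124 [0.53604703 0.19481478 0.15719663] ((537.189453125, 197.3076934814453), (34.1688346862793, 8.285622596740723), 43.73654556274414)
axis [0.53604167 0.19775234] lens exp [0.65443845 0.12685663] win dist 0.17003741428971914 az 0.7148233322508948 mirror 0.8391791225228179 face world 0.08764420972807696
axis [0.53506626 0.19788104] lens exp [0.65335905 0.12681194] win dist 0.170691285792219 az 0.7105081568726064 mirror 0.8377540784363032 face world 0.08475407843630323
```

```bash
python3 -c "
from h import *
go(.5361,.1977,.3165,.818)"
```

```text
t 11.45 pos [0.6184 0.2204 0.4259] yaw 0.8181 qd 0.01 tilt 1.0 move [-0.0728 -0.0445  0.1095] turn 0.0001 q7 -0.892
```

Request:
tcp_steps(
  segments=[-0.0728, -0.0445, 0.03, 0, 0.5, -0.0728, -0.0445, 0.05, 0, 0.5, -0.0728, -0.0445, 0.05, 0, 0.5, -0.0728, -0.0445, 0.06, 0, 0.5, -0.0728, -0.0445, 0.06, 0, 0.5],
)

```text
time: 11.95
position: [0.5369, 0.1987, 0.3662]
tool_rot: [-2.881, -1.251, -0.002]
ft_force: [1.4, -0.1, 1.2]
grip_width: 0.499
grip_force: 0.0
```

Run:
```python
from h import *
go(.5361,.1977,.3165,.818)
D=grab('wrist');pickle.dump(D,open('w5.pkl','wb'));save('w5.png',D[0])
im,P,i=D;s=i['s'];M=R.from_rotvec(s['tool_rot']).as_matrix();hsv=cv2.cvtColor(im,cv2.COLOR_RGB2HSV).astype(int);H,S,V=np.moveaxis(hsv,-1,0);z=P[...,2]
o=P[(H>4)&(H<18)&(S>150)&(z>.155)&(z<.17)&(np.hypot(P[...,0]-.536,P[...,1]-.198)<.05)]
q=(o-s['position'])@M;print('handle',len(o),o.mean(0),'tool',np.percentile(q,[2,50,98],axis=0).round(4).tolist(),cv2.minAreaRect(q[:,:2].astype(np.float32)*1000))
```

```text
t 11.95 pos [0.5369 0.1987 0.3662] yaw 0.8193 qd 0.055 tilt 1.0 move [-0.0013  0.0001  0.0497] turn 0.0013 q7 -0.971
handle 891 [0.53686794 0.19917742 0.1604326 ] tool [[-0.0168, -0.005, 0.2042], [0.0004, -0.0003, 0.2057], [0.0153, 0.0044, 0.2089]] ((-1.1476860046386719, -0.26167869567871094), (33.649078369140625, 9.532504081726074), 0.3879862129688263)
```

View pics/w5.png

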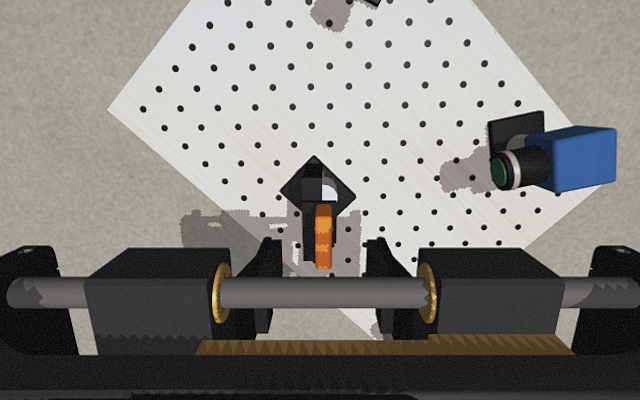

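The handle at (323,237) sits centred between the fingers and aligned within 0.4°. I'll descend and grip it.

Request:
tcp_steps(
  segments=[-0.0012, -0.0002, 0.03, 0, 0.4, -0.0012, -0.0002, 0.049, 0, 0.4, -0.0012, -0.0002, 0.049, 0, 0.4, -0.0012, -0.0002, 0.049, 0, 0.4, -0.0012, -0.0002, 0.049, 0, 0, -0.0012, -0.0002, 0.049, 0, 0, -0.0012, -0.0002, 0.049, 0, 0, -0.0012, -0.0002, 0.049, 0, 0, -0.0012, -0.0002, 0.049, 0, 0, -0.0012, -0.0002, 0.049, 0, 0, -0.0012, -0.0002, 0.049, 0, 0],
  squeeze=35,
)

```text
time: 13.1
position: [0.5358, 0.1983, 0.3178]
tool_rot: [2.881, 1.253, 0.002]
ft_force: [-0.0, -0.7, 2.8]
grip_width: 0.112
grip_force: 35.0
```

```bash
python3 -c "
from h import *
go(.5361,.1977,.3165,1.657)"
```

```text
t 13.1 pos [0.5358 0.1983 0.3178] yaw 0.8203 qd 0.003 tilt 1.0 move [-0.0003  0.0007  0.0013] turn -0.8367 q7 -0.936
```

Request:
tcp_steps(
  segments=[0, 0, 0, -0.1, 0, 0, 0, 0, -0.2, 0, 0, 0, 0, -0.3, 0, 0, 0, 0, -0.4, 0, 0, 0, 0, -0.5, 0, 0, 0, 0, -0.6, 0, 0, 0, 0, -0.7, 0, 0, 0, 0, -0.77, 0, 0, 0, 0, -0.82, 0, 0, 0, 0, -0.837, 0, 0, 0, 0, -0.837, 0, 0, 0, 0, -0.837, 0, 0, 0, 0, -0.837, 0],
)

```text
time: 14.4
position: [0.535, 0.1987, 0.3177]
tool_rot: [-2.122, -2.314, 0.001]
ft_force: [-3.6, 0.2, 6.0]
grip_width: 0.114
grip_force: 35.0
```

Run:
```python
from h import *
go(.5361,.1977,.3165,1.657);s=ctrl.get_state();print(s['torque'])
im,P,i=grab('wrist');M=R.from_rotvec(s['tool_rot']).as_matrix();hsv=cv2.cvtColor(im,cv2.COLOR_RGB2HSV).astype(int);H,S,V=np.moveaxis(hsv,-1,0);z=P[...,2]
save('w6.png',im)
o=P[(H>4)&(H<18)&(S>150)&(z>.155)&(z<.17)&(np.hypot(P[...,0]-.536,P[...,1]-.198)<.05)]
print(len(o))
if len(o)>20: q=(o-s['position'])@M;print(cv2.minAreaRect(q[:,:2].astype(np.float32)*1000))
```

```text
t 14.4 pos [0.535  0.1987 0.3177] yaw 1.6576 qd 0.002 tilt 1.0 move [-0.0011  0.001   0.0012] turn 0.0006 q7 -0.146
[-0.20357618  0.59038323 -0.05728094]
827
((0.5546627044677734, 4.294711112976074), (24.93181037902832, 33.56492614746094), 72.29595184326172)
```

View pics/w6.png

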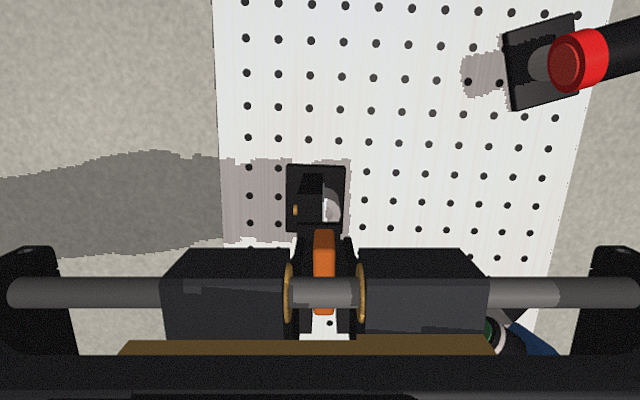

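The handle at (323,262) lies flat between the pads and the mirror has turned with it. The window face is now visible at (568,62), so I'll re-check the angle with that.

Run:
```python
from h import *
im,P,i=grab('wrist');m=i['m'];T=i['T'];f=i['f']
def ray(u,v,z):
    d=T[:3,:3]@np.array([(u-m['cx'])/f,(v-m['cy'])/f,1]);return (T[:3,3]+d*(z-T[2,3])/d[2])[:2]
W=ray(568,62,.0877);print('W',W,'depth',P[58:67,563:573].reshape(-1,3).mean(0))
yaw=.0478
for A in (np.array([.5355,.1978]),np.array([.5350,.1987])):
    w=W-A;az=np.arctan2(w[1],w[0]);face=1.6576-np.pi/2;sd=2*face-(yaw-.588)
    print(np.hypot(*w),'face wanted',(az+yaw-.588)/2,'have',face,'miss mm',1000*np.hypot(*w)*np.sin(az-sd))
```

```text
W [0.66689702 0.31070176] depth [0.66342002 0.3098419  0.09255811]
0.17323967869122908 face wanted 0.08481738550104762 have 0.0868036732051034 miss mm -0.6882058771376758
0.1730353146673168 face wanted 0.08190329090897996 have 0.0868036732051034 miss mm -1.6958512357342026
```

The predicted miss is about 1–2 mm, well inside the 11.5 mm allowed. Handing in.

```bash
python3 -c "
from bench import ctrl
s=ctrl.get_state();print(s['grip_force'],s['time']);print(ctrl.close_job())"
```

```text
35.00759236514568 14.5
the job is handed in; nothing more can be done
None
```

I handed the job in at 14.5 s with the key fully in the lock and turned to ON, and the mirror handle gripped at 35 N with a calculated miss of 1–2 mm from the window centre (11.5 mm allowed); no verdict came back.

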